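# Reset the tube length stop by one hole

## Robot

A 7-joint arm with a two-finger parallel gripper is mounted at the origin on the work surface. World frame = base frame: x ahead of the robot, y to its left, z up, the work surface at z = 0. Lengths are in m, angles in rad, forces in N, time in s.
With the tool pointing down it reaches from about 0.4 to 0.875 m from the base axis. Payload 19.3 kg.
Tool frame: the origin (TCP) lies at the very end of the fingers, on their centre line; the grasp point (between the pads) lies 19 mm behind it; z points along the fingers, y is the line along which they close (so a half turn about z gives the same grasp; the last joint's range is limited). The gripper opens to 85 mm and grips with 20 to 120 N. Pads are 22 mm wide; open, the fingers measure 114 mm over their backs; the gripper's body (76 mm by 85 mm) begins 54 mm behind the grasp point. The pads swing forward as they close: fully open they stand 13 mm farther back than shut.
Start: joints at [-1.23, 0.521, -0.036, 1.599, 0.021, 1.021, -0.113], TCP at [0.25, 0.573, 0.231] pointing down, gripper open.
Joint ranges: [-2.91, 2.91], [-0.3, 2.13], [-1.5, 1.42], [0.17, 2.43], [-1.26, 4.41], [0.16, 1.93], [-2.52, 2.52]. Speed limits (rad/s): [1.89, 1.89, 2.39, 2.39, 3.01, 3.01, 3.01].

## Interface

Orientations are given as [roll, pitch, yaw] about the fixed x, y, z axes, in that order (R = Rz(yaw) Ry(pitch) Rx(roll)).
In Python, from workcell import bot gives the robot as it stands.
- The arm moves only by the shell command python3 -m crank 'ROWS' [FORCE]. ROWS is a JSON object of lists of equal length, an entry for each row: "travel": the shift along the world's x, y, z in cm, a list of three; "turn": the turn, a rotation vector about the world's x, y, z in degrees, a list of three; "gripper": the closure, from 0 (fully open) to 1 (shut). A call has exactly 5 rows; each row is the pose to reach, as a shift and turn from the pose commanded when the call began; what a row does not reach only later rows make up. A row lasts 1/10 s, in which the tool goes at most 50 mm and 8.59 degrees, less where a joint would pass 70% of its speed; a pose out of reach is approached as far as the arm can. A call with a gripper value outside its range is refused whole. The fingers move at their own pace and stop on an object; FORCE is the grip in N (left out, the last holds). Time passes only in rows, so rows that repeat a pose let the fingers close, or fill a call up. It gives the time, the measured TCP pose, the force, the opening and the grip force at its end, in the units of the state.
- bot.observe(): the state, without advancing time (a new reading comes with each control period).
- bot.grab_frame(name): name is "scene" or "top" or "wrist"; returns a dict with "pixels" (420x560x3 uint8, red, green, blue), "fx", "fy", "cx", "cy" (pixels), "dist" ([k1, k2, p1, p2, k3] as OpenCV has them; the pictures are not rectified), "extrinsics" (4x4, takes a point from world to camera coordinates). Camera axes: x right, y down, z forward; pixel columns grow to the right and rows downward; lengths in m; the calibration is good to about 2 mm. A picture is of the moment at which its call begins. There is no depth.
- bot.job_done(): hands the job in; it is judged then, once.
The state is a dict: "clock": time; "qpos": joint angles; "qd": joint speeds; "joint_efforts": joint torques, N m; "position": TCP position; "tool_rot": TCP orientation; "force": force on the tool from outside, world axes, zero at the start; "moment": the same for the moment, N m; "grip_width": finger opening in m; "finger_force": force on a finger pad.
Only numpy, scipy, OpenCV 4.12 (cv2) and the standard library are available. Lean on these libraries where they do the work, as an engineer would, in place of code of your own. Each camera call takes 0.05 s, during which the arm holds its last target. There are 200 camera calls.

## Task

The next tubes are one size longer: lift the loose yellow spatter cap off the lock plunger and set it down gently on the bench, open side down as it was. Then pull the red plunger knob up, slide the green section on the rail to the very next hole, away from the blue end plate, and let the pin go fully home in that hole. Finish while still holding the knob firmly with the pin home, and leave the tube, the coupon and the spray can as they are.

Things in the scene. Friction and masses are not known exactly. Their poses are not given: they have to be found in the camera images.
- rig: Length stop fixed to the bench: level steel square rail 40 x 40 mm, 400 mm long, its top 65 mm above the bench, 13 mm holes every 50 mm along it, on two blue feet (100 mm in x, 32 in y, 8 high) at y = -180 and 180 mm. Origin: on the bench below the plunger when joint section is 0; z up, y along the rail away from the end plate. Bench at x = -70 to -200, y = -50 to 200 mm is free
- end_plate (a point): Foot of the blue upright end plate, at the bottom middle of its face towards the section: plate 120 mm (rig x) by 10 mm, 85 mm high, fixed, at rig y = -190 mm. The tubes are butted against it
- next_hole (a point): Centre of the mouth of the next hole, on the rail's top face, 65 mm above the bench, 50 mm along rig +y from the hole the pin is in
- section (a joint): Slide of the green section along rig +y, in m: 0 at its present hole, 0.05 at the next; travel -0.012 to 0.115. A sleeve 50 x 50 mm, 80 mm long, centred on the plunger, top 70 mm above the bench; its stop plate (8 mm thick, top 80 mm above the bench) juts out on the +x side to 95 mm, 36 mm towards the end plate. Slides with about 2.5 N of friction; 1.5 mm of play either way with the pin in
- lock_pin (a joint): Height of the plunger pin above its lowest place, in m: 0 is fully home in a hole, 0.012 is the tip just clear and riding on the top of the rail between holes, 0.018 is the upper stop. A spring presses it down with 5 N at 0 and 9 N at 0.018. Over a hole it drops in by itself when let down
- knob: Red round pull knob of the plunger, 28 mm across, 26 mm high (bevelled top and bottom), upright in the middle of the section. Origin: centre of its underside, 89 mm above the bench with the pin home; z up. Below it the steel barrel, 20 mm across (25 mm in its lowest 6 mm), stands on the section. It moves with pin and section; under the cap at the start
- spatter_cap: Loose yellow metal cap, a round cup turned upside down, 46 mm across outside, 40 mm inside, 58 mm high, about 90 g, standing over the plunger on the section's top face. Origin: centre of its open lower rim; z up, to the closed top. It must be raised 46 mm to clear the knob
- tube: Bystander: aluminium tube 40 mm across, 142 mm long, lying loose in the V-rests between the end plate and the stop plate. Origin: middle of its axis, 52 mm above the bench, about 62 mm from the rail's middle; y along the tube
- coupon: Bystander: aluminium test coupon, a plate 65 x 75 x 10 mm with a short pipe 40 mm across welded on top, 42 mm high in all, loose on the bench near the end plate on the rig's -x side, about 75 to 120 mm from the rail's middle. Origin: centre of its underside
- spray_can: Bystander: spray can 60 mm across, 165 mm high, loose on the bench on the rig's +x side, near the rail's free end. Origin: centre of its underside
Mind the look-alikes: they are no part of the job. Of the things like the spatter_cap, leave any that is black or turquoise; of the rest the smaller one is meant.

How it is judged:
By the outcome, as a careful person would: the job done as asked, in the order asked, and still so for the second after the job is handed in, while the arm keeps its last pose, push and grip.
It also fails if it takes over 51 s, if anything falls off the work surface, if the arm or the gripper's body presses on something with over 40 N, if the wrist force passes 120 N, or if a joint passes its speed limit or range.

## Working session

There is one attempt and no reset: what is moved stays moved. The work goes in short steps, Python scripts to look and compute and a shell command to move; the robot and the scene stay as the last step left them, time stands still between calls to the robot, and variables do not carry over. Pictures are saved under pics/ and viewed, at most 10 in all, crops included, and the job is handed in when it is done.

```bash
mkdir -p pics; ls
cat > h.py <<'E'
import numpy as np, cv2
from workcell import bot
def K(f): return np.array([[f['fx'],0,f['cx']],[0,f['fy'],f['cy']],[0,0,1.]])
def ray(f,uv):
    n=cv2.undistortPoints(np.array([[uv]],float),K(f),np.array(f['dist'],float))[0,0]
    E=np.array(f['extrinsics']);R,t=E[:3,:3],E[:3,3]
    return -R.T@t, R.T@np.array([n[0],n[1],1])
def onz(f,uv,z):
    c,d=ray(f,uv); return c+d*(z-c[2])/d[2]
def tri(fs,uvs):
    A=np.zeros((3,3));b=np.zeros(3)
    for f,uv in zip(fs,uvs):
        c,d=ray(f,uv);d=d/np.linalg.norm(d);P=np.eye(3)-np.outer(d,d);A+=P;b+=P@c
    return np.linalg.solve(A,b)
def proj(f,p):
    E=np.array(f['extrinsics']);r,_=cv2.Rodrigues(E[:3,:3])
    return cv2.projectPoints(np.array([p],float),r,E[:3,3],K(f),np.array(f['dist'],float))[0][0,0]
def blobs(f,lo,hi,amin=30):
    h=cv2.cvtColor(f['pixels'],cv2.COLOR_RGB2HSV);m=cv2.inRange(h,np.array(lo),np.array(hi))
    n,l,s,c=cv2.connectedComponentsWithStats(m)
    return m,[(s[i].tolist(),c[i].round(1).tolist()) for i in range(1,n) if s[i][4]>amin]
def save(f,name): cv2.imwrite('pics/'+name,cv2.cvtColor(f['pixels'] if isinstance(f,dict) else f,cv2.COLOR_RGB2BGR))
E
python3 - <<'E'
from h import *
fs={n:bot.grab_frame(n) for n in('scene','top','wrist')}
for n in('scene','top'):
    f=fs[n];print(n,np.array(f['extrinsics']).round(3).tolist())
    for c,lo,hi in(('yel',(20,90,80),(35,255,255)),('grn',(40,80,40),(85,255,255)),('blu',(100,90,40),(125,255,255))):
        print(c,blobs(f,lo,hi,60)[1])
img=np.hstack([fs['scene']['pixels'],fs['top']['pixels']])
save(fs['scene'],'s0.png');save(fs['top'],'t0.png')
print({k:np.round(v,3).tolist() for k,v in bot.observe().items()})
E
```

```text
pics
scene [[-0.437, 0.899, -0.015, 0.261], [0.48, 0.219, -0.849, -0.198], [-0.761, -0.378, -0.528, 1.346], [0.0, 0.0, 0.0, 1.0]]
yel [([548, 12, 12, 18, 177], [554.2, 20.8]), ([226, 33, 93, 60, 3122], [278.6, 54.6]), ([526, 100, 26, 27, 487], [539.4, 112.7]), ([217, 190, 29, 42, 1050], [231.3, 210.3]), ([138, 267, 51, 69, 2744], [163.0, 301.0]), ([537, 267, 23, 13, 96], [548.1, 272.9])]
grn [([156, 0, 49, 85, 3201], [180.0, 38.6]), ([281, 73, 22, 14, 287], [291.5, 79.9]), ([191, 215, 68, 63, 1956], [220.8, 243.2])]
blu [([66, 69, 70, 75, 2687], [101.9, 105.7]), ([553, 80, 7, 50, 264], [556.5, 109.2]), ([102, 197, 50, 78, 1426], [124.1, 241.4]), ([166, 257, 26, 20, 248], [179.9, 264.9]), ([319, 266, 7, 23, 98], [322.9, 278.6])]
top [[-0.007, -1.0, 0.011, 0.023], [-0.982, 0.005, -0.191, 0.6], [0.191, -0.012, -0.982, 0.698], [0.0, 0.0, 0.0, 1.0]]
yel [([320, 94, 37, 47, 1213], [337.2, 116.6]), ([323, 187, 30, 31, 629], [338.1, 201.0]), ([11, 276, 66, 33, 271], [43.7, 291.8])]
grn [([294, 0, 181, 65, 7330], [386.2, 34.6]), ([338, 152, 16, 37, 307], [345.2, 171.7]), ([311, 190, 49, 38, 642], [332.9, 212.2])]
blu [([395, 136, 48, 85, 1122], [423.6, 178.6]), ([358, 179, 16, 12, 130], [364.9, 184.1]), ([229, 205, 18, 12, 116], [237.2, 210.2]), ([235, 239, 20, 19, 248], [244.3, 248.1])]
{'clock': 0.15, 'qpos': [-1.23, 0.522, -0.036, 1.6, 0.021, 1.021, -0.113], 'qd': [-0.0, -0.002, 0.0, -0.003, -0.001, -0.001, 0.0], 'joint_efforts': [0.003, -92.739, 1.981, -37.005, 0.018, 0.006, -0.0], 'position': [0.25, 0.573, 0.231], 'tool_rot': [-3.141, 0.0, 2.731], 'force': [0.388, -0.015, 0.423], 'moment': [0.013, -0.062, -0.0], 'finger_force': 0.0, 'grip_width': 0.085}
```

View pics/s0.png

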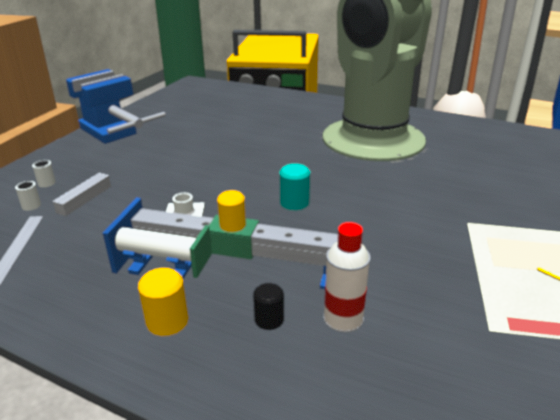

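View pics/t0.png

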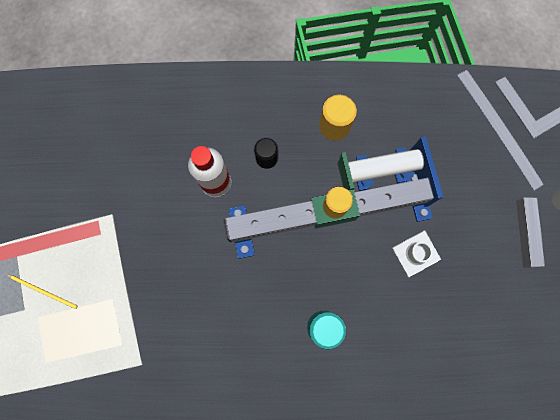

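Yellow candidates:
- Scene (231,210), top (338,201): the small cap standing on the green section.
- Scene (163,301), top (338,117): a larger cap on the bench, a look-alike.

The turquoise one at top (328,330) and the black one at (266,152) are excluded by colour. The small one on the section fits, since it is the smaller yellow one and stands over the plunger. Next I'll measure it and confirm with a crop.

Run:
```python
from h import *
S=bot.grab_frame('scene');T=bot.grab_frame('top')
# bright top disc of the caps
for n,f in(('S',S),('T',T)):
    print(n,[b for b in blobs(f,(18,150,215),(35,255,255),100)[1]])
c=T['pixels'][140:260,220:450];c=cv2.resize(c,None,fx=3.4,fy=3.4,interpolation=cv2.INTER_CUBIC)
d=S['pixels'][170:290,90:320];d=cv2.resize(d,(c.shape[1],int(c.shape[1]*120/230)),interpolation=cv2.INTER_CUBIC)
v=np.vstack([c,d]);v=cv2.resize(v,(570,int(570*v.shape[0]/v.shape[1])));save(v,'c1.png');print(v.shape)
# top-view dark holes on rail
g=cv2.cvtColor(T['pixels'],cv2.COLOR_RGB2GRAY);h=cv2.cvtColor(T['pixels'],cv2.COLOR_RGB2HSV)
rail=cv2.inRange(g,120,190)&cv2.inRange(h,(0,0,0),(180,60,255));rail[:160]=0;rail[250:]=0;rail[:,:222]=0;rail[:,436:]=0
n,l,s,cc=cv2.connectedComponentsWithStats(rail)
for i in range(1,n):
    if s[i][4]>200:
        p=cv2.findContours((l==i).astype(np.uint8),cv2.RETR_CCOMP,cv2.CHAIN_APPROX_NONE)
        print('rail',s[i],cv2.minAreaRect(p[0][0]))
        for k,q in enumerate(p[0]):
            if p[1][0][k][3]>=0 and len(q)>8:
                uv=q[:,0].mean(0);print(' hole',uv.round(1),len(q),onz(T,uv,.065).round(4))
```

```text
S [([227, 33, 91, 31, 1942], [274.3, 49.3]), ([217, 190, 27, 16, 333], [230.3, 197.8]), ([138, 268, 45, 30, 1037], [159.6, 282.7])]
T [([323, 95, 34, 31, 806], [339.2, 110.0]), ([326, 187, 26, 26, 518], [338.9, 199.2]), ([11, 276, 65, 32, 208], [43.9, 292.0])]
(594, 570, 3)
rail [ 354  174   80   39 1608] ((392.92926025390625, 192.3365936279297), (27.02925682067871, 76.40827178955078), 77.90524291992188)
 hole [362.5 200.4] 17 [ 0.6246 -0.1251  0.065 ]
 hole [388.1 195.1] 18 [ 0.6346 -0.1735  0.065 ]
rail [ 226  201   91   39 1934] ((269.90380859375, 217.01922607421875), (27.456254959106445, 88.8405990600586), 78.69007110595703)
 hole [254.3 220.7] 15 [0.5878 0.0732 0.065 ]
 hole [281.5 215. ] 10 [0.5981 0.0239 0.065 ]
 hole [308.7 210.1] 15 [ 0.607  -0.0257  0.065 ]
```

View pics/c1.png

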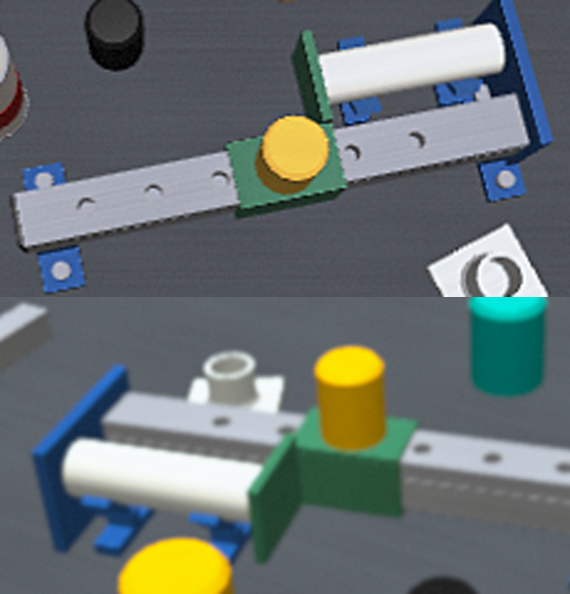

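The crop shows the small yellow cap over the section (crop pixels (295,147) above and (349,370) below), with the turquoise cap and the coupon clear of the rail on the robot's side. This is the right cap.

Run:
```python
from h import *
S=bot.grab_frame('scene');T=bot.grab_frame('top')
print(onz(T,(338.9,199.2),.128),onz(S,(230.3,197.8),.128),tri([S,T],[(230.3,197.8),(338.9,199.2)]))
print('r',[np.linalg.norm(onz(T,(326,199),.128)-onz(T,(351.5,199),.128))])
p=np.array([[.5878,.0732],[.5981,.0239],[.607,-.0257],[.6246,-.1251],[.6346,-.1735]])
c=p.mean(0);u,s,v=np.linalg.svd(p-c);d=v[0]*np.sign(v[0][1]);k=np.array([3,2,1,-1,-2.])
o=c-d*.05*k.mean();print('dir',np.degrees(np.arctan2(d[1],d[0])),'rig origin',o)
x=np.array([d[1],-d[0]])
print('turq top',onz(T,(328,330),.06),'place',[ (r,o+x*r[0]+d*r[1]) for r in((-.12,.05),(-.12,.1),(-.12,.08))])
t=onz(T,(328,330),.06)[:2]-o;print('turq rig',t@x,t@d)
st=bot.observe();print(st['position'],st['tool_rot'],np.degrees(np.arctan2(d[1],d[0]))-np.degrees(st['tool_rot'][2])+90)
```

```text
[ 0.61239493 -0.07210371  0.128     ] [ 0.6173936  -0.07030044  0.128     ] [ 0.61315912 -0.07272804  0.12513016]
r [np.float64(0.04298271800145512)]
dir 100.55811182718878 rig origin [ 0.61591698 -0.07493209]
turq top [ 0.39353186 -0.05628104  0.06      ] place [((-0.12, 0.05), array([ 0.488787  , -0.04776653])), ((-0.12, 0.1), array([0.47962536, 0.00138695])), ((-0.12, 0.08), array([ 0.48329002, -0.01827444]))]
turq rig -0.21520256649675276 0.059083500916072895
[0.24957087 0.5729316  0.23118273] [-3.14135571e+00  3.30132486e-05  2.73080004e+00] 34.09479479004966
```

```bash
python3 -m crank '{"travel":[[1.8,-3.2,0],[3.6,-6.4,0],[5.4,-9.6,0],[7.2,-12.8,0],[9,-16,0]],"turn":[[0,0,2],[0,0,4],[0,0,6],[0,0,8],[0,0,10]],"gripper":[0,0,0,0,0]}' 40
python3 -m crank '{"travel":[[1.8,-3.2,0],[3.6,-6.4,0],[5.4,-9.6,0],[7.2,-12.8,0],[9,-16,0]],"turn":[[0,0,2],[0,0,4],[0,0,6],[0,0,8],[0,0,10]],"gripper":[0,0,0,0,0]}'
python3 -m crank '{"travel":[[1.8,-3.2,0],[3.6,-6.4,0],[5.4,-9.6,0],[7.2,-12.8,0],[9,-16,0]],"turn":[[0,0,2],[0,0,4],[0,0,6],[0,0,8],[0,0,10]],"gripper":[0,0,0,0,0]}'
```

```text
clock: 0.85
position: [0.3402, 0.4116, 0.2314]
tool_rot: [3.141, 0.0, 2.907]
force: [1.4, 0.8, -0.5]
grip_width: 0.0853
finger_force: 0.0
clock: 1.35
position: [0.4302, 0.2516, 0.2315]
tool_rot: [3.141, 0.0, 3.081]
force: [1.5, 0.8, -0.4]
grip_width: 0.0852
finger_force: 0.0
clock: 1.85
position: [0.5202, 0.0916, 0.2314]
tool_rot: [3.142, 0.0, -3.027]
force: [-0.0, 1.0, 0.4]
grip_width: 0.0854
finger_force: 0.0
```

```bash
python3 -m crank '{"travel":[[1.9,-3.3,0],[3.8,-6.6,0],[5.7,-9.9,0],[7.6,-13.2,0],[9.4,-16.4,0]],"turn":[[0,0,1],[0,0,2],[0,0,3],[0,0,4],[0,0,4]],"gripper":[0,0,0,0,0]}'
python3 - <<'E'
from h import *
W=bot.grab_frame('wrist');S=bot.grab_frame('scene')
m,b=blobs(W,(18,150,100),(35,255,255),100);print(b)
m,b=blobs(W,(18,150,215),(35,255,255),100);print(b)
for q in b: print(onz(W,q[1],.128))
print(proj(W,(.614,-.073,.128)),np.array(W['extrinsics']).round(3).tolist(),bot.observe()['position'])
save(np.hstack([W['pixels'],S['pixels'][:, 60:400]])[:, :900][:, :800] if 0 else W['pixels'],'w1.png')
E
```

```text
clock: 2.35
position: [0.6143, -0.0726, 0.2313]
tool_rot: [-3.141, 0.0, -2.958]
force: [0.1, 1.4, 0.4]
grip_width: 0.0853
finger_force: 0.0
[([249, 166, 58, 67, 2957], [277.6, 200.0]), ([204, 293, 63, 78, 3520], [237.3, 330.9])]
[([250, 177, 56, 55, 2430], [277.5, 203.9]), ([205, 330, 59, 40, 1506], [232.1, 347.6])]
[ 0.6116554  -0.07541533  0.128     ]
[ 0.74703096 -0.09131873  0.128     ]
[280.06838355 207.36527799] [[-0.181, 0.984, -0.0, 0.182], [0.946, 0.174, 0.275, -0.603], [0.27, 0.049, -0.962, 0.217], [0.0, 0.0, 0.0, 1.0]] [ 0.61467746 -0.07622094  0.23092083]
```

View pics/w1.png

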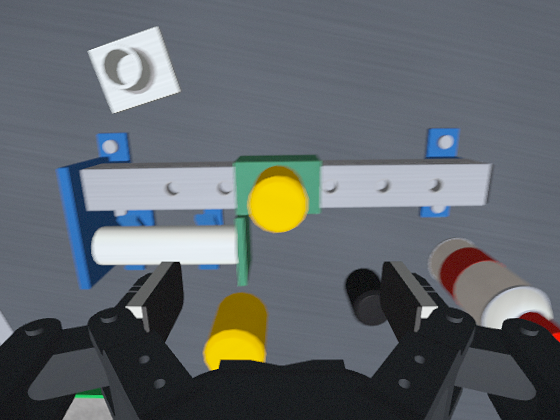

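The wrist view shows the cap at (277,204), midway between the fingers, with the rail level in the picture, so the yaw is right. Descending now.

```bash
python3 -m crank '{"travel":[[0,0,-3],[0,0,-6],[0,0,-9],[0,0,-12],[0,0,-13.6]],"turn":[[0,0,0],[0,0,0],[0,0,0],[0,0,0],[0,0,0]],"gripper":[0,0,0,0,0]}'
python3 - <<'E'
from h import *
o=bot.observe();print(o['position'],o['tool_rot'],o['force'])
W=bot.grab_frame('wrist')
m,b=blobs(W,(18,150,215),(35,255,255),100);print(b)
for q in b: print(onz(W,q[1],.128))
o=bot.observe();print(o['position'],o['force'])
E
```

```text
clock: 2.95
position: [0.6125, -0.0704, 0.0929]
tool_rot: [3.141, -0.002, -2.959]
force: [-0.4, -0.1, 0.3]
grip_width: 0.0854
finger_force: 0.0
[ 0.61247227 -0.07043101  0.0929286 ] [ 3.14081573e+00 -2.44099468e-03 -2.95857504e+00] [-0.3511762  -0.05842888  0.30902136]
[([214, 249, 117, 104, 9408], [271.9, 300.3])]
[ 0.60834925 -0.07398516  0.128     ]
[ 0.61173    -0.07035165  0.09132705] [-2.61306383  0.50621598 -3.01328159]
```

```bash
python3 -m crank '{"travel":[[-0.1,-0.35,0.3],[-0.1,-0.35,0.3],[-0.1,-0.35,0.3],[-0.1,-0.35,0.3],[-0.1,-0.35,0.3]],"turn":[[0,0,0],[0,0,0],[0,0,0],[0,0,0],[0,0,0]],"gripper":[0,0,0.3,0.6,0.8]}' 35
python3 -m crank '{"travel":[[0,0,0],[0,0,0],[0,0,0],[0,0,0],[0,0,0]],"turn":[[0,0,0],[0,0,0],[0,0,0],[0,0,0],[0,0,0]],"gripper":[0.8,0.8,0.8,0.8,0.8]}'
```

```text
clock: 3.5
position: [0.6129, -0.0744, 0.0989]
tool_rot: [-3.141, 0.001, -2.959]
force: [-3.3, -0.5, 24.4]
grip_width: 0.0448
finger_force: 34.6
clock: 4.0
position: [0.613, -0.0744, 0.0991]
tool_rot: [-3.141, 0.001, -2.959]
force: [-2.2, 0.7, 10.0]
grip_width: 0.0443
finger_force: 34.4
```

```bash
python3 -m crank '{"travel":[[0,0,1],[0,0,3],[0,0,5],[0,0,7],[0,0,8]],"turn":[[0,0,0],[0,0,0],[0,0,0],[0,0,0],[0,0,0]],"gripper":[0.8,0.8,0.8,0.8,0.8]}'
python3 -m crank '{"travel":[[-1.5,0.7,0],[-4.5,2,0],[-8,3.5,0],[-11,4.8,0],[-12.9,5.6,0]],"turn":[[0,0,0],[0,0,0],[0,0,0],[0,0,0],[0,0,0]],"gripper":[0.8,0.8,0.8,0.8,0.8]}'
python3 - <<'E'
from h import *
S=bot.grab_frame('scene');T=bot.grab_frame('top');o=bot.observe();print(o['position'],o['grip_width'],o['force'])
save(np.vstack([S['pixels'][130:330,60:400],T['pixels'][140:340,200:540]]),'l1.png')
for f in(S,T):
  for r in((0,10),(172,180)): print(blobs(f,(r[0],150,80),(r[1],255,255),20)[1])
E
```

```text
clock: 4.5
position: [0.6132, -0.0746, 0.1805]
tool_rot: [-3.141, 0.002, -2.959]
force: [-0.6, 0.5, -0.7]
grip_width: 0.0442
finger_force: 35.9
clock: 5.0
position: [0.4814, -0.0177, 0.1783]
tool_rot: [3.141, -0.001, -2.958]
force: [0.9, 0.7, -1.8]
grip_width: 0.0444
finger_force: 35.9
[ 0.48146181 -0.01756211  0.17854312] 0.044257204664322834 [ 0.0466847  -0.08783875 -2.16955185]
[([223, 202, 16, 15, 170], [230.8, 209.3]), ([338, 222, 25, 30, 597], [349.6, 236.2]), ([326, 291, 39, 26, 624], [344.3, 305.2])]
[]
[([191, 146, 20, 20, 312], [200.6, 155.7])]
[]
```

View pics/l1.png

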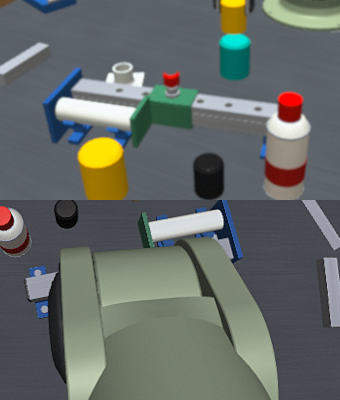

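The cap is held at scene (233,145) and the red knob is bare at scene (231,209). Next I'll lower the cap to the bench.

```bash
python3 -m crank '{"travel":[[0,0,-4],[0,0,-8],[0,0,-11.5],[0,0,-13.5],[0,0,-14.3]],"turn":[[0,0,0],[0,0,0],[0,0,0],[0,0,0],[0,0,0]],"gripper":[0.8,0.8,0.8,0.8,0.8]}'
python3 -m crank '{"travel":[[0,0,-0.1],[0,0,-0.2],[0,0,-0.2],[0,0,-0.2],[0,0,-0.2]],"turn":[[0,0,0],[0,0,0],[0,0,0],[0,0,0],[0,0,0]],"gripper":[0.8,0.8,0.8,0.8,0.8]}'
```

```text
clock: 5.6
position: [0.4831, -0.0187, 0.0334]
tool_rot: [3.141, -0.003, -2.959]
force: [0.7, -0.6, -0.7]
grip_width: 0.0442
finger_force: 36.0
clock: 6.1
position: [0.484, -0.0185, 0.0339]
tool_rot: [-3.141, 0.001, -2.959]
force: [-0.3, 0.5, -0.4]
grip_width: 0.0443
finger_force: 36.1
```

```bash
python3 -m crank '{"travel":[[0,0,-0.1],[0,0,-0.2],[0,0,-0.3],[0,0,-0.35],[0,0,-0.35]],"turn":[[0,0,0],[0,0,0],[0,0,0],[0,0,0],[0,0,0]],"gripper":[0.8,0.8,0.8,0.8,0.8]}'
python3 -m crank '{"travel":[[0,0,-0.05],[0,0,-0.05],[0,0,-0.1],[0,0,-0.1],[0,0,-0.1]],"turn":[[0,0,0],[0,0,0],[0,0,0],[0,0,0],[0,0,0]],"gripper":[0.8,0.8,0.8,0.8,0.8]}'
```

```text
clock: 6.6
position: [0.4835, -0.0185, 0.0297]
tool_rot: [-3.142, -0.0, -2.959]
force: [-0.1, 0.2, 0.1]
grip_width: 0.044
finger_force: 36.1
clock: 7.1
position: [0.4836, -0.0185, 0.0291]
tool_rot: [-3.142, 0.0, -2.959]
force: [-3.9, -0.7, 9.5]
grip_width: 0.0439
finger_force: 37.0
```

Contact felt at 9.5 N, with the rim on the bench. Releasing and rising.

```bash
python3 -m crank '{"travel":[[0,0,0],[0,0,0],[0,0,0],[0,0,0],[0,0,0]],"turn":[[0,0,0],[0,0,0],[0,0,0],[0,0,0],[0,0,0]],"gripper":[0.4,0.3,0,0,0]}'
python3 -m crank '{"travel":[[0,0,1],[0,0,4],[0,0,8],[0,0,12],[0,0,15]],"turn":[[0,0,0],[0,0,0],[0,0,0],[0,0,0],[0,0,0]],"gripper":[0,0,0,0,0]}'
python3 - <<'E'
from h import *
S=bot.grab_frame('scene');W=bot.grab_frame('wrist');o=bot.observe();print(o['position'])
print('yelS',blobs(S,(18,150,80),(35,255,255),200)[1]);
b=blobs(S,(18,150,215),(35,255,255),80)[1];print(b,[onz(S,q[1],.058) for q in b])
h=cv2.cvtColor(W['pixels'],cv2.COLOR_RGB2HSV)
print('redW',[(q,onz(W,q[1],.115)) for q in blobs(W,(0,150,60),(10,255,255),60)[1]])
save(np.hstack([W['pixels'][:,80:480],S['pixels'][:,60:400]]),'l2.png')
E
```

```text
clock: 7.6
position: [0.4836, -0.0185, 0.0288]
tool_rot: [-3.142, -0.0, -2.959]
force: [0.5, 0.0, -1.0]
grip_width: 0.0856
finger_force: 0.0
clock: 8.1
position: [0.4838, -0.0186, 0.1819]
tool_rot: [-3.141, 0.002, -2.959]
force: [-0.4, -0.3, -1.1]
grip_width: 0.0852
finger_force: 0.0
[ 0.48525034 -0.01853738  0.18312477]
yelS [([227, 34, 47, 46, 1235], [252.2, 52.8]), ([281, 198, 24, 30, 649], [292.8, 212.5]), ([138, 267, 50, 69, 2700], [163.0, 300.9])]
[([227, 36, 46, 27, 846], [253.1, 50.0]), ([281, 198, 24, 14, 259], [292.4, 204.7]), ([138, 268, 45, 30, 1036], [159.6, 282.7])] [array([-0.51797031, -0.63543548,  0.058     ]), array([ 0.48850579, -0.01539666,  0.058     ]), array([ 0.7812398, -0.1040172,  0.058    ])]
redW [(([168, 330, 36, 41, 705], [187.2, 344.7]), array([ 0.59601729, -0.07045759,  0.115     ]))]
```

View pics/l2.png

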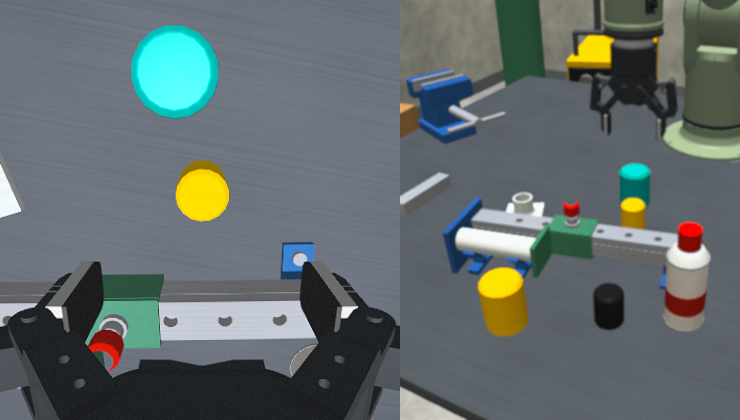

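The cap stands upright on the bench at wrist-half pixel (203,193) and scene-half pixel (632,213). The knob is bare. Next I'll move above the knob and measure it.

```bash
python3 -m crank '{"travel":[[2,-0.9,1],[6,-2.6,2],[9,-3.9,2],[11.5,-5,2],[13,-5.6,2]],"turn":[[0,0,0],[0,0,0],[0,0,0],[0,0,0],[0,0,0]],"gripper":[0,0,0,0,0]}'
python3 -m crank '{"travel":[[0,0,0],[0,0,0],[0,0,0],[0,0,0],[0,0,0]],"turn":[[0,0,0],[0,0,0],[0,0,0],[0,0,0],[0,0,0]],"gripper":[0,0,0,0,0]}'
python3 - <<'E'
from h import *
S=bot.grab_frame('scene');W=bot.grab_frame('wrist');o=bot.observe();print(o['position'])
bs=blobs(S,(0,150,60),(10,255,255),60)[1];bw=blobs(W,(0,150,60),(10,255,255),60)[1]
print(bs,bw,[(onz(W,q[1],.105),onz(W,q[1],.115)) for q in bw])
print(tri([S,W],[bs[0][1],bw[0][1]]))
g=blobs(W,(40,80,40),(85,255,255),100)[1];print(g)
c=cv2.resize(W['pixels'][130:290,180:380],(600,480),interpolation=cv2.INTER_CUBIC);save(c,'k1.png')
E
```

```text
clock: 8.7
position: [0.6147, -0.0756, 0.1986]
tool_rot: [-3.141, -0.0, -2.96]
force: [0.2, 0.0, -0.2]
grip_width: 0.0852
finger_force: 0.0
clock: 9.2
position: [0.6133, -0.0743, 0.199]
tool_rot: [-3.142, 0.0, -2.959]
force: [-0.4, 0.2, -0.5]
grip_width: 0.0856
finger_force: 0.0
[ 0.61348928 -0.07440503  0.19898374]
[([223, 202, 16, 15, 173], [230.9, 209.2]), ([338, 222, 25, 30, 597], [349.7, 236.2]), ([326, 291, 39, 26, 620], [344.3, 305.2])] [([262, 189, 38, 41, 587], [280.9, 205.6]), ([456, 260, 66, 58, 1329], [478.8, 280.5])] [(array([ 0.60912056, -0.07477812,  0.105     ]), array([ 0.60635427, -0.07526723,  0.115     ])), (array([0.64153813, 0.09122639, 0.105     ]), array([0.63740261, 0.08372569, 0.115     ]))]
[ 0.61040998 -0.07480909  0.10083769]
[([232, 160, 98, 145, 5972], [273.7, 202.6]), ([268, 209, 27, 17, 272], [280.6, 217.9])]
```

View pics/k1.png

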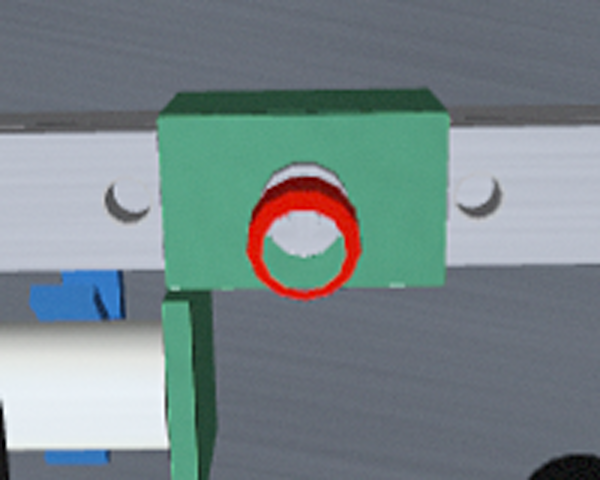

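The crop shows the bare knob, with its top ring centred near crop (304,246), on the tool's centre line to about 1 mm. The next hole is at crop (478,197). Descending to grip it.

```bash
python3 -m crank '{"travel":[[-0.1,-0.1,-3],[-0.1,-0.1,-6],[-0.1,-0.1,-9],[-0.1,-0.1,-11],[-0.1,-0.1,-11.7]],"turn":[[0,0,0],[0,0,0],[0,0,0],[0,0,0],[0,0,0]],"gripper":[0,0,0,0,0]}' 70
python3 -m crank '{"travel":[[0,0,0],[0,0,0],[0,0,0],[0,0,0],[0,0,0]],"turn":[[0,0,0],[0,0,0],[0,0,0],[0,0,0],[0,0,0]],"gripper":[0.3,0.5,0.8,1,1]}'
python3 -m crank '{"travel":[[0,0,0],[0,0,0],[0,0,0],[0,0,0],[0,0,0]],"turn":[[0,0,0],[0,0,0],[0,0,0],[0,0,0],[0,0,0]],"gripper":[1,1,1,1,1]}'
```

```text
clock: 9.8
position: [0.6115, -0.0753, 0.0798]
tool_rot: [3.141, -0.003, -2.959]
force: [0.5, -0.6, 0.4]
grip_width: 0.0856
finger_force: 0.0
clock: 10.3
position: [0.6132, -0.0756, 0.083]
tool_rot: [-3.141, 0.002, -2.959]
force: [-2.3, 0.7, 10.7]
grip_width: 0.0257
finger_force: 68.2
clock: 10.8
position: [0.6132, -0.0756, 0.083]
tool_rot: [-3.141, 0.002, -2.959]
force: [-2.4, -0.4, 10.2]
grip_width: 0.0259
finger_force: 68.2
```

```bash
python3 -m crank '{"travel":[[0,0,0.4],[0,0,0.8],[0,0,1.2],[0,0,1.5],[0,0,1.5]],"turn":[[0,0,0],[0,0,0],[0,0,0],[0,0,0],[0,0,0]],"gripper":[1,1,1,1,1]}'
python3 - <<'E'
from h import *
W=bot.grab_frame('wrist');S=bot.grab_frame('scene');o=bot.observe();print(o['position'],o['force'])
print(blobs(W,(40,80,40),(85,255,255),100)[1],blobs(S,(40,80,40),(85,255,255),100)[1],blobs(S,(0,150,60),(10,255,255),10)[1])
E
```

```text
clock: 11.3
position: [0.6129, -0.0755, 0.0972]
tool_rot: [-3.141, 0.001, -2.959]
force: [5.5, -1.6, -7.7]
grip_width: 0.026
finger_force: 69.1
[ 0.61284223 -0.07554138  0.09686613] [ 6.22208272 -0.02573165 -8.27740965]
[([206, 182, 151, 103, 9804], [281.3, 218.6])] [([156, 0, 34, 85, 1170], [171.5, 53.4]), ([281, 74, 22, 13, 282], [291.5, 80.0]), ([190, 214, 68, 63, 2182], [221.5, 241.0])] [([221, 195, 15, 15, 168], [227.9, 202.5]), ([338, 222, 25, 30, 596], [349.6, 236.1]), ([326, 291, 39, 26, 619], [344.3, 305.2])]
```

```bash
python3 -m crank '{"travel":[[-0.1,0.7,0],[-0.3,1.9,0],[-0.55,3.2,0],[-0.75,4.3,0],[-0.87,4.9,0]],"turn":[[0,0,0],[0,0,0],[0,0,0],[0,0,0],[0,0,0]],"gripper":[1,1,1,1,1]}'
python3 -m crank '{"travel":[[0,0,0],[0,0,0],[0,0,0],[0,0,0],[0,0,0]],"turn":[[0,0,0],[0,0,0],[0,0,0],[0,0,0],[0,0,0]],"gripper":[1,1,1,1,1]}'
```

```text
clock: 11.9
position: [0.6031, -0.0252, 0.0965]
tool_rot: [3.141, -0.001, -2.958]
force: [0.1, -2.5, -9.6]
grip_width: 0.0257
finger_force: 69.4
clock: 12.4
position: [0.6035, -0.0268, 0.0966]
tool_rot: [3.141, -0.001, -2.959]
force: [-4.9, 0.5, -8.6]
grip_width: 0.0259
finger_force: 69.5
```

Moved 49.7 mm along the rail. Now letting the pin down.

```bash
python3 -m crank '{"travel":[[0,0,-0.2],[0,0,-0.4],[0,0,-0.6],[0,0,-0.8],[0,0,-0.8]],"turn":[[0,0,0],[0,0,0],[0,0,0],[0,0,0],[0,0,0]],"gripper":[1,1,1,1,1]}'
```

```text
clock: 12.9
position: [0.6036, -0.0268, 0.0885]
tool_rot: [3.142, -0.001, -2.959]
force: [-6.0, 0.7, -6.9]
grip_width: 0.0257
finger_force: 69.6
```

The pin is in the hole: the spring still pulls down, and the height is well under 12 mm. Now fully home.

```bash
python3 -m crank '{"travel":[[-0.03,0,-0.2],[-0.03,0,-0.4],[-0.03,0,-0.5],[-0.03,0,-0.6],[-0.03,0,-0.65]],"turn":[[0,0,0],[0,0,0],[0,0,0],[0,0,0],[0,0,0]],"gripper":[1,1,1,1,1]}'
python3 -m crank '{"travel":[[0,0,0],[0,0,0],[0,0,0],[0,0,0],[0,0,0]],"turn":[[0,0,0],[0,0,0],[0,0,0],[0,0,0],[0,0,0]],"gripper":[1,1,1,1,1]}'
```

```text
clock: 13.4
position: [0.6038, -0.0268, 0.083]
tool_rot: [-3.141, 0.0, -2.959]
force: [-11.0, -0.2, 13.6]
grip_width: 0.0255
finger_force: 71.6
clock: 13.9
position: [0.6037, -0.0268, 0.0831]
tool_rot: [-3.141, 0.0, -2.959]
force: [-9.1, -0.5, 7.0]
grip_width: 0.0257
finger_force: 71.2
```

Run:
```python
from h import *
S=bot.grab_frame('scene');W=bot.grab_frame('wrist');o=bot.observe();print(o['clock'],o['position'],o['force'],o['finger_force'])
bs=blobs(S,(0,150,60),(10,255,255),10)[1];print(bs, proj(S,(.6037,-.0268,.1)),proj(S,(.6129,-.0755,.1)))
b=blobs(S,(18,150,215),(35,255,255),80)[1];print(b)
save(np.hstack([W['pixels'][:,80:480],S['pixels'][:,60:400]]),'f1.png')
```

```text
14.0 [ 0.60375024 -0.02677236  0.08308231] [-8.72239929 -0.10087505  7.58747152] 71.15525534609333
[([250, 205, 15, 15, 166], [256.7, 212.8]), ([338, 222, 25, 30, 596], [349.7, 236.1]), ([326, 290, 39, 27, 623], [344.3, 305.2])] [257.96557647 213.93406892] [229.99948982 210.23639967]
[([291, 33, 27, 31, 378], [305.4, 49.7]), ([281, 198, 24, 14, 252], [292.6, 204.8]), ([138, 268, 45, 30, 1035], [159.6, 282.7])]
```

View pics/f1.png

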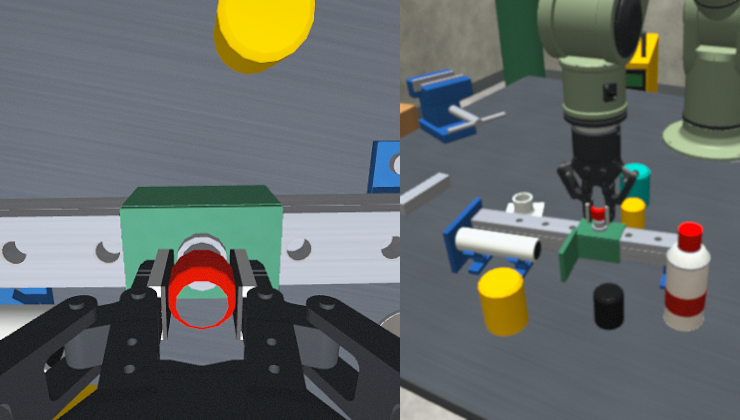

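The picture shows the section one hole along at scene-half (601,238). The knob is gripped at wrist-half (203,290) with the pin down. The cap stands on the bench at (632,212), and the tube, coupon and can have not moved. Handing in.

```bash
python3 -c "from workcell import bot; print(bot.job_done())"
```

```text
the job is handed in; nothing more can be done
None
```

The job is handed in at about 14 s: the cap is on the bench open side down, the section is one hole further from the end plate with the pin home, the knob is held at about 71 N, and the tube, coupon and spray can look untouched in the last pictures.

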